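# Clamp the aluminium specimen bar in the tilted bench vise

### The arm

A 6-joint arm with a two-finger parallel gripper is mounted at the origin on the work surface. World frame = base frame: x ahead of the robot, y to its left, z up, the work surface at z = 0. Lengths are in mm, angles in rad, forces in N, time in s.
With the tool pointing down it reaches from about 300 to 775 mm from the base axis. Payload 14.6 kg.
Tool frame: the origin (TCP) lies at the very end of the fingers, on their centre line; the grasp point (between the pads) lies 19 mm behind it (grip_point_offset is the distance from the TCP to the grasp point, in mm); z points along the fingers, y is the line along which they close (so a half turn about z gives the same grasp; the last joint's range is limited). The gripper opens to 94 mm and grips with 3 to 60 N. Pads are 16 mm wide; open, the fingers measure 119 mm over their backs; the gripper's body (75 mm by 177 mm) begins 78 mm behind the grasp point.
Start: joints at [1.066, 0.3, 1.521, -0, 1.321, -0.067], TCP at [233.167, 498.119, 205.446] pointing down, gripper open.
Joint ranges: [-3.03, 3.03], [-0.79, 2.21], [0.23, 2.52], [-1.04, 4.18], [0, 3.07], [-2.55, 2.55]. Speed limits (rad/s): [2.22, 2.22, 2.57, 3.14, 3.14, 3.14].

### API

Orientations are given as [roll, pitch, yaw] about the fixed x, y, z axes, in that order (R = Rz(yaw) Ry(pitch) Rx(roll)).
In Python, from cell import read_state, camera, camera_info, sign_off, grip_point_offset gives the robot as it stands.
- The arm moves only by the shell command python3 -m handwheel 'ROWS' [FORCE]. ROWS is text: rows parted by semicolons, each of 5 numbers parted by spaces: the shift along the world's x, y, z in units of 40 mm (1.0 is 40 mm), then the turn about the world's z in units of 5 degrees (1.0 is 5 degrees), then the closure, from 0 (fully open) to 1 (shut). In form: dx dy dz yaw gripper; .... A call has 1 to 12 rows; each row shifts and turns the commanded pose from where the row before left it; what a row does not reach is not made up. A row lasts 1/12 s, in which the tool goes at most 41.7 mm and 7.16 degrees, less where a joint would pass 70% of its speed; a pose out of reach is approached as far as the arm can. A call is refused whole if a number of a shift passes 1 or a number of a turn 1, either way. A call with a gripper value outside its range is refused whole. The fingers move at their own pace and stop on an object; FORCE is the grip in N (left out, the last holds). Time passes only in rows, so rows that do not move let the fingers close. It gives the time, the measured TCP pose, the force, the opening and the grip force at its end, in the units of the state.
- read_state(): the state, without advancing time (a new reading comes with each control period).
- camera(name): name is "scene" or "side" or "wrist"; returns (picture, depth): 420x560x3 uint8, red, green, blue; 420x560 float32, mm along the optical axis (not along the pixel's ray), 0 where there is no reading.
- camera_info(name): a dict with "intrinsics" (3x3 intrinsics, pixels), "k1" (the pictures are not rectified: a ray, as slopes to the right and down, at radius r is drawn at 1 + k1 r^2 times it, then the intrinsics apply), "world_from_camera" (4x4, takes a point from camera to world coordinates). Camera axes: x right, y down, z forward; pixel columns grow to the right and rows downward; lengths in mm; the calibration is good to about 2 mm. A picture is of the moment at which its call begins: read the wrist's pose just before it. camera_info takes no time and is no camera call; for the wrist camera it gives the pose at the moment of the call.
- sign_off(): hands the job in; it is judged then, once.
The state is a dict: "clock": time; "joints": joint angles; "qd": joint speeds; "effort": joint torques, N m; "eef_pos": TCP position; "eef_rot": TCP orientation; "wrist_force": force on the tool from outside, world axes, zero at the start; "moment": the same for the moment, N m; "finger_gap": finger opening in mm; "finger_force": force on a finger pad.
Only numpy, scipy, OpenCV 4.12 (cv2) and the standard library are available. Lean on these libraries where they do the work, as an engineer would, in place of code of your own. Each camera call takes 0.05 s, during which the arm holds its last target. There are 200 camera calls.

### The job

Take the aluminium bar out of the tray and clamp it in the tilted vise ready for its hardness test: bed it squarely down on both parallels, about centred along the jaws and flush up against the fixed (lower) jaw, setting it down rather than dropping it. Only then swing the red cam lever all the way over so that the sliding jaw grips it, and leave the other bars and everything else on the bench where they stand.

Things in the scene. Friction and masses are not known exactly. Their poses are not given: they have to be found in the camera images.
- bar: the bare aluminium specimen bar, 120 mm long (its x axis) x 36 mm wide (y) x 60 mm high (z), about 0.7 kg; one of three bars of this size that stand on their 36 mm wide edge in the tray; origin at the centre of its underside
- bar_mid (a point): the middle of the aluminium bar, 30 mm above the centre of its underside
- bar_black: black plastic bar of the same size and axes, in the tray; to be left there
- bar_blue: blue plastic bar of the same size and axes, in the tray; to be left there
- tray: fixed teal plastic bench tray, 170 x 270 mm (its x, y), rim 14 mm high, floor 5 mm thick; the bars stand on its floor roughly along its x axis, 80 mm apart along its y, the aluminium one in any of the three places
- vise: the vise's fixed grey base, plate 200 x 136 x 12 mm on the bench with two side cheeks 87 mm high; origin on the bench under the middle of the cheeks; its x axis is the direction in which the bed rises, away from the robot
- vise_bed: the vise's bed, fixed at 30 degrees to the bench: x runs uphill from the fixed jaw to the sliding jaw, y along the jaws (left seen from the robot), z square out of the bed, leaning 30 degrees towards the robot. Origin: foot of the fixed jaw's face, midway along it, 55 mm above the bench. Bed 100 mm wide. Fixed jaw: face at x = 0, y -50 to 50 mm, 36 mm high, 33 mm thick
- seat_center (a point): fixed point at (18, 0, 12) mm of the bed: where the middle of the bar's underside lies when seated, flush and centred. Two steel parallels 8 mm wide, 12 mm high lie along y at bed x = 3 to 11 and 22 to 30 mm. A seated bar fills x = 0 to 36, z = 12 to 72 mm, so its top 36 mm stand clear of the jaws. On the slope it may slide down by itself or stay where it is put
- jaw_plate: the sliding jaw's 100 mm wide, 36 mm high steel plate, backed by stiff springs (it gives up to about 3 mm as the lever comes home and presses with about 15 to 20 N); part of the sliding jaw; its axes are those of the bed
- jaw_face (a point): the middle of the sliding jaw's clamping face, 24 mm above the bed; it stands about 53 mm from the fixed jaw with the lever fully open and moves towards it as the lever closes
- vise_lever (a joint): cam lever's swing in rad about an axis square to the bed: 0 fully open, 1.85 home against its stop, turning clockwise seen from above. Starts at 0 to 0.25; at 0 it points 100 degrees from the bed's +x towards +y, at 1.85 6 degrees past +x (uphill). Its spiral cam drives the sliding jaw (11 mm per rad), moves easily (4 N at the sleeve, 7 N when gripping) and stays where it is left
- lever_grip (a point): point on the axis of the lever's red plastic sleeve (20 mm thick), 95 mm from the pivot, 45 mm above the bed; the sleeve reaches from 52 to 120 mm from the pivot and the space around and below it is free down to the bed's level
- lever_pivot (a point): fixed point on the lever's axis of turning at the height of the lever, in the bed's frame at x = 110, y = 0, z = 45 mm
- reagent: glass jar with a blue cap, 72 mm across, 165 mm high; origin under its centre; leave alone
- sprayer: small clear bottle with a white cap, 50 mm across, 150 mm high; leave alone
- blue_cap: loose blue screw cap, 54 mm across, 24 mm high, open side up, on the bench; leave alone
- ref_block: round steel hardness reference block, 64 mm across, 16 mm high; leave alone
- mallet: soft-faced mallet lying on the bench, 270 mm long along its x axis, head 80 mm wide and 35 mm high at its +x end; leave alone
Things that resemble listed ones, but are neither listed nor needed, are in the scene too. What is shaped like the bar but green or pink is not meant.

How it is judged:
By the outcome, as a careful person would: the job done as asked, in the order asked, and still so for the second after the job is handed in, with the robot touching nothing.
It also fails if it takes over 48 s, if anything falls off the work surface, if the arm or the gripper's body presses on something with over 40 N, if the wrist force passes 120 N, or if a joint passes its speed limit or range.

## Working session

There is one attempt and no reset: what is moved stays moved. The work goes in short steps, Python scripts to look and compute and a shell command to move; the robot and the scene stay as the last step left them, time stands still between calls to the robot, and variables do not carry over. Pictures are saved under pics/ and viewed, at most 10 in all, crops included, and the job is handed in when it is done.

```bash
mkdir -p pics
cat > h.py <<'E'
import numpy as np, cv2
from cell import *
def snap(n):
    info=camera_info(n); im,d=camera(n); return im,d,info
def cloud(d,info):
    K=np.array(info["intrinsics"],float);k1=info["k1"];T=np.array(info["world_from_camera"])
    h,w=d.shape;v,u=np.mgrid[:h,:w].astype(float)
    dist=np.array([k1,0,0,0.])
    p=cv2.undistortPoints(np.stack([u.ravel(),v.ravel()],1)[:,None],K,dist)[:,0]
    c=np.c_[p,np.ones(len(p))]*d.reshape(-1,1)
    W=c@T[:3,:3].T+T[:3,3]; W[d.ravel()==0]=np.nan
    return W.reshape(h,w,3)
def save(n,im,name,crop=None,s=1):
    if crop: im=im[crop[1]:crop[3],crop[0]:crop[2]]
    cv2.imwrite(f"pics/{name}.png",cv2.resize(im[...,::-1],None,fx=s,fy=s))
E
python3 - <<'E'
from h import *
for n in("scene","side"):
    im,d,i=snap(n); save(n,im,n+"0",s=1.4); np.savez(n+"0.npz",im=im,W=cloud(d,i))
print(read_state(),grip_point_offset)
E
```

```text
{'clock': 0.1, 'joints': array([ 1.06638524e+00,  3.00397441e-01,  1.52152563e+00,  8.04753609e-06,
        1.32071079e+00, -6.66385647e-02]), 'qd': array([ 0.00095004, -0.00057298, -0.00044646,  0.00014605, -0.00280075,
       -0.00108648]), 'effort': array([ 1.68034916e-03, -5.32648158e+01, -3.53279579e+01,  7.08686910e-02,
        2.36207078e-02, -2.61178923e-05]), 'eef_pos': array([233.06071308, 497.91283319, 204.95019343]), 'eef_rot': array([-3.14055428e+00, -7.71110772e-05,  2.70381810e+00]), 'wrist_force': array([ 0.54720257, -1.02014421,  0.60180099]), 'moment': array([ 0.00985707,  0.02192415, -0.00416921]), 'finger_force': 0.0, 'finger_gap': 94.08511662730419} 18.8
```

View pics/scene0.png

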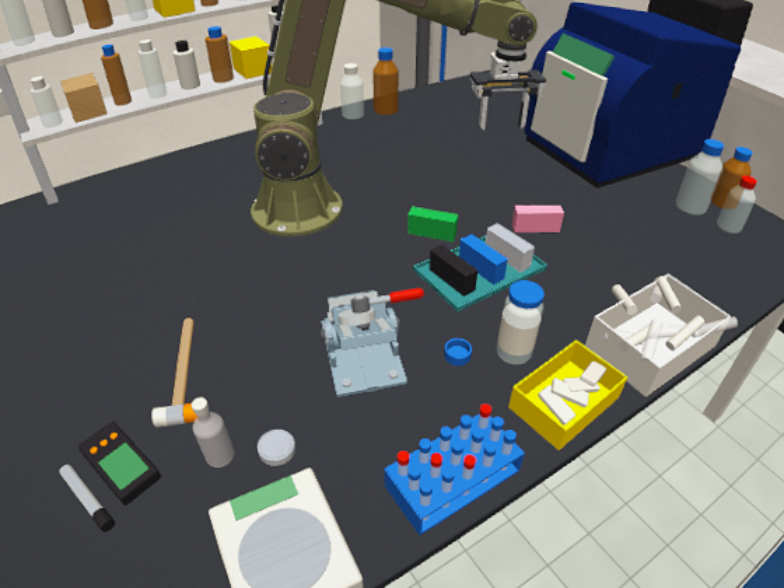

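View pics/side0.png

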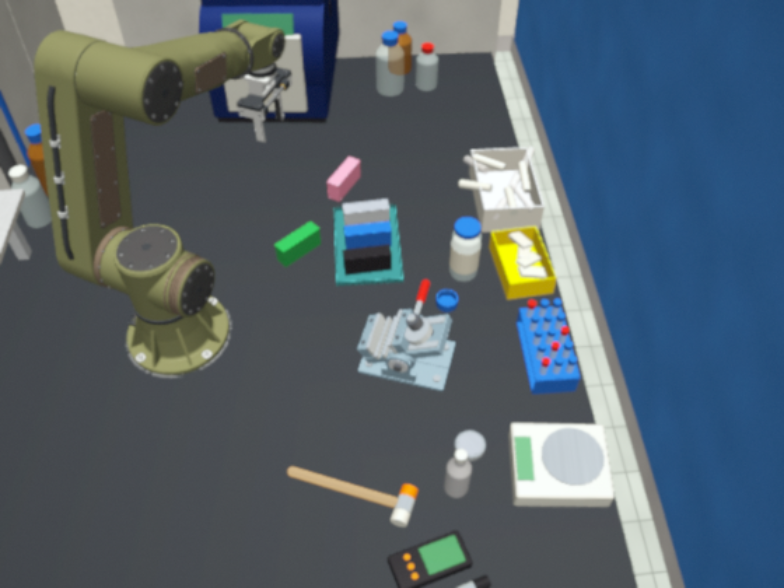

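The scene view (784 px wide) shows the aluminium bar at about (510,247), at the left end of the tray. The vise is at about (365,340) and its red lever at (405,295). In the side view they are at (367,212), (408,345) and (423,292).

```bash
cat > m.py <<'E'
from h import *
def rect(P):
    r=cv2.minAreaRect(P[:,:2].astype(np.float32)); b=cv2.boxPoints(r); 
    e=[b[1]-b[0],b[2]-b[1]]; l=max(e,key=np.linalg.norm); return np.round(r[0],1),np.round(r[1],1),round((np.degrees(np.arctan2(l[1],l[0]))+90)%180-90,1),len(P)
E
python3 - <<'E'
from m import *
for n,(cx,cy) in dict(scene=(364,176),side=(262,151)).items():
    z=np.load(n+"0.npz");W=z["W"];im=z["im"]
    c=W[cy-22:cy+22,cx-28:cx+28].reshape(-1,3); q=im[cy-22:cy+22,cx-28:cx+28].reshape(-1,3).astype(int)
    m=(c[:,2]>58)&(c[:,2]<75)&(np.ptp(q,axis=1)<45)&(q.min(1)>70)
    print(n,"bar",rect(c[m]),np.median(c[m],0))
    hsv=cv2.cvtColor(im,cv2.COLOR_RGB2HSV)
    A=W.reshape(-1,3);H=hsv.reshape(-1,3).astype(int)
    tl=(abs(H[:,0]-88)<8)&(H[:,1]>120)&(A[:,0]>250)&(A[:,0]<700)&(A[:,2]<25)&(A[:,2]>-10)
    print("tray",rect(A[tl]))
    red=((H[:,0]<6)|(H[:,0]>174))&(H[:,1]>150)&(A[:,2]>90)&(A[:,2]<260)&(A[:,0]>300)&(A[:,0]<900)&(abs(A[:,1])<300)
    R=A[red]; print("red",len(R),np.median(R,0)); mu=R.mean(0);u,s,v=np.linalg.svd(R-mu);print(v[0],np.ptp((R-mu)@v[0]))
    # base plate of vise
    x0,y0,x1,y1=(225,200,300,285) if n=="scene" else (250,215,330,280)
    c=W[y0:y1,x0:x1].reshape(-1,3);m=(c[:,2]>7)&(c[:,2]<18); print("plate",rect(c[m]))
    v=c[(c[:,2]>20)]; print("upper",rect(v), np.nanmax(v[:,2]))
E
```

```text
scene bar (array([475.6, 336.2]), array([123.5,  42. ]), np.float32(5.1), 264) [477.37076828 334.51976612  61.35592846]
tray (array([472.6, 262.6]), array([175. , 290.2]), np.float32(-89.5), 1048)
red 381 [835.64981988 -55.72556096 102.33049255]
[ 0.89310355 -0.41188235 -0.18088388] 340.6350572677596
plate (array([ 548.6, -114.7]), array([135.9, 204.1]), np.float32(-18.6), 1478)
upper (array([544.7, -94.5]), array([188.2, 196.7]), np.float32(-16.7), 2079) 167.47958487821973
side bar (array([471.6, 335.2]), array([119.1,  50.7]), np.float32(5.9), 263) [472.44292621 335.81600118  64.89164287]
tray (array([469.8, 256.1]), array([284.3, 168.8]), np.float32(89.7), 926)
red 164 [594.69876014 -48.88330429 153.48181382]
[ 0.91696747 -0.35062246 -0.19035378] 342.4331658042331
plate (array([547.4, -75.1]), array([258.6, 268.7]), np.float32(-3.0), 816)
upper (array([554.2, -62.6]), array([260.9, 193.5]), np.float32(70.6), 2295) 170.9652741940513
```

```bash
python3 -m handwheel '0.67 -0.45 0 0.68 0.36;0.67 -0.45 0 0.68 0.36;0.67 -0.45 0 0.68 0.36;0.67 -0.45 0 0.68 0.36;0.67 -0.45 0 0.68 0.36;0.67 -0.45 0 0.68 0.36;0.67 -0.45 0 0.68 0.36;0.67 -0.45 0 0.68 0.36;0.67 -0.45 0 0.68 0.36;0 0 0 0 0.36;0 0 0 0 0.36'
python3 - <<'E'
from m import *
im,d,i=snap("wrist"); W=cloud(d,i); save("w",im,"w1",s=1.4)
np.savez("w1.npz",im=im,W=W)
c=W.reshape(-1,3);q=im.reshape(-1,3).astype(int)
m=(c[:,2]>62)&(c[:,2]<69)
print(rect(c[m]))
lab=cv2.connectedComponentsWithStats(m.reshape(420,560).astype(np.uint8))
for k in range(1,lab[0]):
    if lab[2][k,4]>400: P=W[lab[1]==k]; print(lab[3][k],rect(P),np.median(P,0),np.median(im[lab[1]==k],0))
E
```

```text
clock: 1.02
eef_pos: [475.1, 335.1, 204.8]
eef_rot: [-3.141, -0.001, -3.048]
wrist_force: [-0.8, 0.7, -0.0]
finger_gap: 59.8
finger_force: 0.0
(array([512.8, 303.5]), array([365.6, 352. ]), np.float32(67.2), 12838)
[116.15881657 166.83881657] (array([468.9, 170. ]), array([119.9,  37.3]), np.float32(5.4), 4225) [464.70292789 170.39508645  64.51937058] [56. 53. 55.]
[197.82993359 178.82186907] (array([474.2, 252.1]), array([119.8,  36. ]), np.float32(4.6), 4216) [469.35310041 252.04257404  64.43516058] [ 83. 174. 254.]
[280.2791245  186.80018828] (array([474.3, 334. ]), array([119.5,  36. ]), np.float32(5.1), 4249) [469.96503498 333.68515956  64.36024724] [238. 243. 247.]
```

View pics/w1.png

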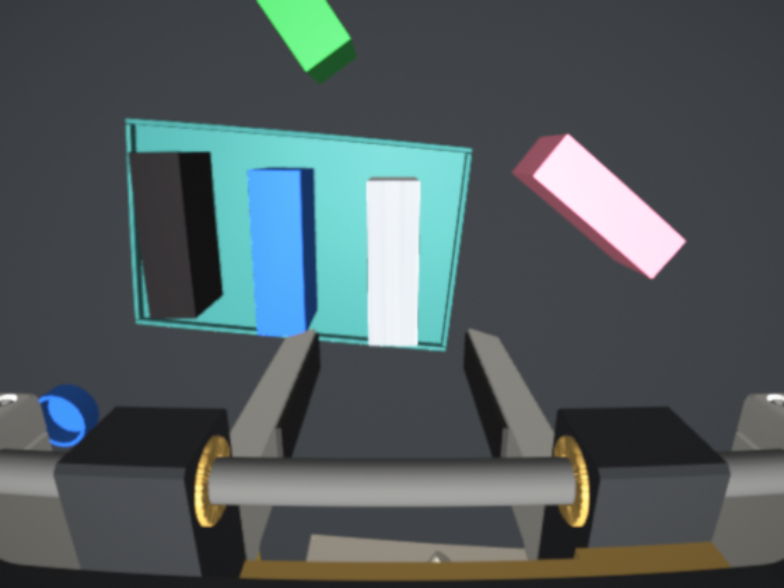

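The wrist view shows the silver bar at (393,262) px, upright and unobstructed. Its top centre measures (474.3, 334.0) with yaw 5.1°. Going down to grip its top 22 mm.

```bash
python3 -m handwheel '-0.02 -0.03 -0.6 0 0.36;0 0 -0.6 0 0.36;0 0 -0.6 0 0.36;0 0 -0.6 0 0.36;0 0 -0.6 0 0.36;0 0 -0.5 0 0.36;0 0 -0.35 0 0.36;0 0 -0.2 0 0.36;0 0 0 0 0.36;0 0 0 0 0.75;0 0 0 0 0.75;0 0 0 0 0.75' 45
python3 -m handwheel '0 0 0 0 0.75;0 0 0 0 0.75;0 0 0 0 0.75'
```

```text
clock: 2.07
eef_pos: [473.9, 335.4, 44.6]
eef_rot: [3.141, 0.002, -3.045]
wrist_force: [0.0, -0.1, -0.4]
finger_gap: 43.5
finger_force: 0.0
clock: 2.32
eef_pos: [473.9, 335.3, 44.3]
eef_rot: [3.141, 0.001, -3.045]
wrist_force: [-1.2, 2.0, 6.1]
finger_gap: 35.6
finger_force: 45.0
```

```bash
python3 -m handwheel '0 0 0.3 0 0.75;0 0 0.6 0 0.75;0 0 0.8 0 0.75;0 0 0.9 0 0.75;0 0 0.9 0 0.75;0 0 0.8 0 0.75;0 -0.2 0.6 -0.5 0.75;0.04 -0.6 0 -0.95 0.75;0.04 -0.6 0 -0.95 0.75;0.04 -0.6 0 -0.95 0.75;0.04 -0.6 0 -0.95 0.75;0.04 -0.6 0 -0.95 0.75'
python3 -m handwheel '0.04 -0.6 0 -0.95 0.75;0.04 -0.6 0 -0.95 0.75;0.04 -0.6 0 -0.95 0.75;0.04 -0.6 0 -0.95 0.75;0.04 -0.6 0 -0.95 0.75;0.04 -0.6 0 -0.95 0.75;0.04 -0.6 0 -0.95 0.75;0.04 -0.6 0 -0.95 0.75;0.04 -0.6 0 -0.95 0.75;0.04 -0.6 0 -0.95 0.75;0.04 -0.6 0 -0.95 0.75;0.04 -0.6 0 -0.95 0.75'
python3 -m handwheel '0.04 -0.6 0 -0.95 0.75;0.04 -0.6 0 -0.95 0.75;0.04 -0.6 0 -0.95 0.75;0.04 -0.6 0 -0.95 0.75;0.04 -0.6 0 -0.95 0.75;0.04 -0.5 0 -0.95 0.75;0 -0.2 0 0 0.75;0 0 0 0 0.75;0 0 0 0 0.75'
python3 - <<'E'
from m import *
print(read_state()["eef_pos"],read_state()["eef_rot"])
im,d,i=snap("wrist"); W=cloud(d,i); save("w",im,"w2",s=1.4)
np.savez("w2.npz",im=im,W=W)
E
```

```text
clock: 3.32
eef_pos: [480.9, 205.5, 239.3]
eef_rot: [-3.14, -0.001, 2.776]
wrist_force: [-0.0, -0.2, -7.7]
finger_gap: 35.3
finger_force: 45.0
clock: 4.32
eef_pos: [500.0, -82.2, 239.3]
eef_rot: [-3.14, -0.001, 1.781]
wrist_force: [1.4, 0.0, -8.2]
finger_gap: 35.5
finger_force: 45.0
clock: 5.07
eef_pos: [510.0, -228.7, 239.2]
eef_rot: [-3.14, -0.0, 1.289]
wrist_force: [-0.3, -0.0, -8.0]
finger_gap: 35.4
finger_force: 45.0
[ 509.96602547 -228.69049834  239.1560569 ] [-3.14033072e+00 -4.53452441e-04  1.28881667e+00]
```

View pics/w2.png

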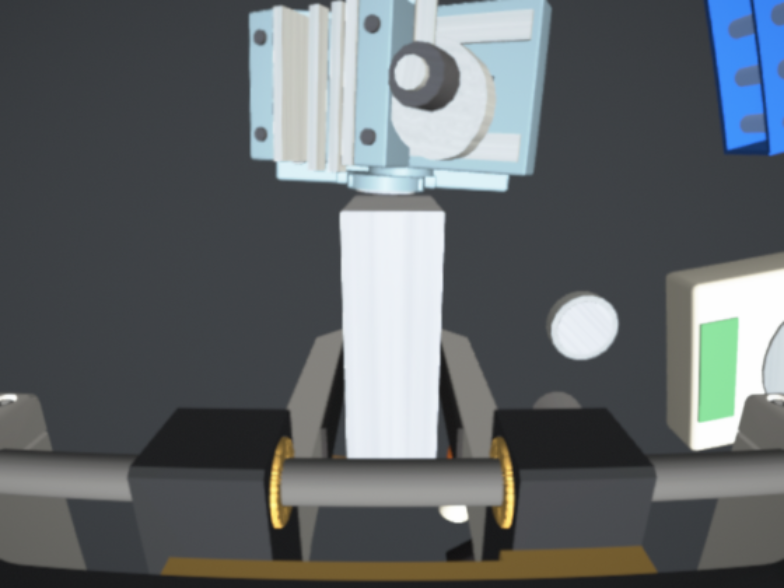

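The wrist view shows the vise at the top: fixed jaw at about x 250–310 px, the parallels and gap at 310–355, the sliding jaw from about 355, and the bar hanging straight in the grip. Next I fit the bed frame to the depth cloud.

```bash
cat > fit.py <<'E'
from m import *
from scipy.optimize import differential_evolution
def bed(P,p):
    a=np.radians(p[2]);c,s=np.cos(np.pi/6),.5
    R=np.c_[[np.cos(a)*c,np.sin(a)*c,s],[-np.sin(a),np.cos(a),0],[-np.cos(a)*s,-np.sin(a)*s,c]]
    return (P-[p[0],p[1],55])@R
E
python3 - <<'E'
from fit import *
z=np.load("w2.npz");W=z["W"]
c=W[:145,170:400].reshape(-1,3);c=c[(c[:,2]>40)&(c[:,2]<230)]
print(len(c),c.min(0),c.max(0))
# fixed-jaw top: points in box minus those outside border at z=36
def f(p):
    b=bed(c,p); t=abs(b[:,2]-36)<2.5
    inn=t&(b[:,0]>-33)&(b[:,0]<0)&(abs(b[:,1])<50)
    ring=(~inn)&(b[:,0]>-45)&(b[:,0]<20)&(abs(b[:,1])<70)&(b[:,2]>30)
    return -inn.sum()+2*ring.sum()
r=differential_evolution(f,[(440,580),(-180,-30),(-25,-10)],seed=1,popsize=40,maxiter=150,tol=1e-6)
print(r.x,r.fun)
b=bed(c,r.x)
for x in range(-40,160,3):
    m=(b[:,0]>=x)&(b[:,0]<x+3)
    if m.sum()>5: q=b[m]; print(x,m.sum(),np.round(np.percentile(q[:,2],[5,50,95])),np.round([q[:,1].min(),q[:,1].max()]))
E
```

```text
26005 [ 432.81494261 -190.68438415   40.0045888 ] [646.41785259 -35.40777245 229.83657664]
[492.29619222 -96.28259827 -18.9182539 ] -1863.0
-34 142 [34. 35. 36.] [-50.  49.]
-31 206 [34. 35. 36.] [-50.  49.]
-28 208 [34. 35. 37.] [-50.  48.]
-25 224 [34. 35. 38.] [-49.  49.]
-22 235 [34. 35. 38.] [-49.  48.]
-19 283 [34. 35. 38.] [-49.  49.]
-16 248 [34. 35. 36.] [-50.  49.]
-13 179 [34. 35. 36.] [-50.  49.]
-10 157 [36. 37. 38.] [-50.  49.]
-7 254 [36. 37. 38.] [-50.  49.]
-4 1374 [11. 27. 37.] [-50.  50.]
-1 932 [11. 24. 37.] [-56.  55.]
2 273 [12. 13. 14.] [-66.  56.]
5 300 [-19.  13.  14.] [-66.  55.]
8 1141 [ 1.  8. 13.] [-66.  56.]
11 97 [-23.   1.  11.] [-67.  47.]
20 201 [12. 13. 14.] [-56.  56.]
23 316 [12. 13. 14.] [-57.  55.]
26 549 [ 8. 12. 14.] [-57.  56.]
29 177 [ 8. 11. 14.] [-56.  55.]
35 18 [ 6. 10. 12.] [-67. -57.]
38 38 [-7. 10. 11.] [-68. -57.]
41 24 [-7. 10. 11.] [-68. -53.]
44 31 [-7. 12. 12.] [-71. -53.]
47 52 [-7. 12. 37.] [-71.  16.]
50 335 [ 7. 37. 38.] [-71.  47.]
53 386 [ 1. 37. 38.] [-71.  46.]
56 501 [10. 37. 38.] [-70.  46.]
59 368 [ 2. 36. 37.] [-71.  
[... 414 characters left out ...]
267 [ 1. 31. 56.] [-51.  49.]
101 330 [ 1. 31. 61.] [-51.  49.]
104 418 [ 1. 49. 61.] [-50.  49.]
107 521 [ 1. 51. 61.] [-61.  49.]
110 616 [ 1. 50. 61.] [-61.  49.]
113 701 [ 1. 47. 61.] [-61.  49.]
116 616 [ 1. 32. 61.] [-61.  49.]
119 607 [ 1. 31. 56.] [-61.  49.]
122 796 [ 1. 32. 56.] [-61.  49.]
125 615 [ 1. 31. 54.] [-61.  48.]
128 551 [ 0. 30. 94.] [-61.  49.]
131 591 [ 0. 20. 33.] [-61.  49.]
134 661 [ 1.  5. 32.] [-61.  48.]
137 708 [ 0.  4. 32.] [-60.  48.]
140 653 [ 0.  4. 32.] [-60.  48.]
143 456 [0. 2. 5.] [-60.  48.]
146 456 [0. 2. 5.] [-60.  47.]
149 451 [0. 2. 5.] [-60.  47.]
152 507 [0. 1. 5.] [-51.  47.]
155 490 [-0.  1.  2.] [-51.  46.]
158 830 [-17.  -7.   1.] [-50.  49.]
```

```bash
python3 -m handwheel '-0.05 0.4 0 -0.1 0.75;-0.08 0.6 0 -0.1 0.75;-0.08 0.6 0 -0.1 0.75;-0.08 0.6 0 -0.1 0.75;-0.08 0.6 0 -0.14 0.75;-0.08 0.41 0 0 0.75;0 0.1 0 0 0.75;0 0 0 0 0.75;0 0 0 0 0.75'
python3 -m handwheel '0 0 -0.3 0 0.75;0 0 -0.5 0 0.75;0 0 -0.5 0 0.75;0 0 -0.5 0 0.75;0 0 -0.4 0 0.75;0 0 -0.3 0 0.75;0 0 -0.2 0 0.75;0 0 0 0 0.75;0 0 0 0 0.75'
python3 - <<'E'
from fit import *
s=read_state();print(s["eef_pos"],s["eef_rot"],s["wrist_force"])
p=[491,-95.9,-18.9]; q=s["eef_pos"]-[491,-95.9,0];a=np.radians(-18.9)
print("u,v",q[:2]@[np.cos(a),np.sin(a)],q[:2]@[-np.sin(a),np.cos(a)],"yaw",np.degrees(s["eef_rot"][2])-90)
im,d,i=snap("side"); W=cloud(d,i); b=bed(W.reshape(-1,3),p).reshape(W.shape)
save("s",im,"s3",(225,175,345,295),5)
z=np.load("w2.npz");c=bed(z["W"][:145,170:400].reshape(-1,3),p)
m=(c[:,2]>10.5)&(c[:,2]<15)&(abs(c[:,1])<45);print(np.histogram(c[m,0],np.arange(-2,36)))
m=(c[:,2]>34)&(c[:,2]<39.5)&(abs(c[:,1])<45);print(np.histogram(c[m,0],np.arange(-38,4)),np.percentile(c[m&(c[:,0]>10),0],1))
E
```

```text
clock: 5.87
eef_pos: [492.4, -96.4, 239.7]
eef_rot: [3.141, 0.0, 1.242]
wrist_force: [-0.3, -0.8, -7.6]
finger_gap: 35.8
finger_force: 45.0
clock: 6.62
eef_pos: [492.5, -97.1, 131.7]
eef_rot: [-3.142, 0.0, 1.24]
wrist_force: [0.3, -1.3, -7.1]
finger_gap: 35.8
finger_force: 45.0
[492.5245611  -97.07587519 131.6891646 ] [-3.14157212e+00  4.40517490e-05  1.24004139e+00] [ 0.34758496 -1.29859766 -7.1272937 ]
u,v 1.8232513892443976 -0.6186464081864028 yaw -18.950862208402015
(array([ 10, 123, 133,  12,  10,  69,  65,  75,  75,  70,  86,  80,  98,
        81,   7,   0,   0,   0,   0,   0,   0,   0,   1,  18,  51,  79,
        79,  82,  70,  94,  71, 130,  70,   9,   0,   0,   0]), array([-2, -1,  0,  1,  2,  3,  4,  5,  6,  7,  8,  9, 10, 11, 12, 13, 14,
       15, 16, 17, 18, 19, 20, 21, 22, 23, 24, 25, 26, 27, 28, 29, 30, 31,
       32, 33, 34, 35]))
(array([  0,   0,   0,   0,   0,   1,  24,  40,  47,  43,  37,  43,  52,
        52,  53,  59,  53,  58,  59,  47,  74,  70,  88,  52,  58,  49,
        55,  56,  34,   5,  47,  76,  77,  78,  80,  77,  84, 139,  99,
        17,   0]), array([-38, -37, -36, -35, -34, -33, -32, -31, -30, -29, -28, -27, -26,
       -25, -24, -23, -22, -21, -20, -19, -18, -17, -16, -15, -14, -13,
       -12, -11, -10,  -9,  -8,  -7,  -6,  -5,  -4,  -3,  -2,  -1,   0,
         1,   2,   3])) 51.65733736551244
```

View pics/s3.png

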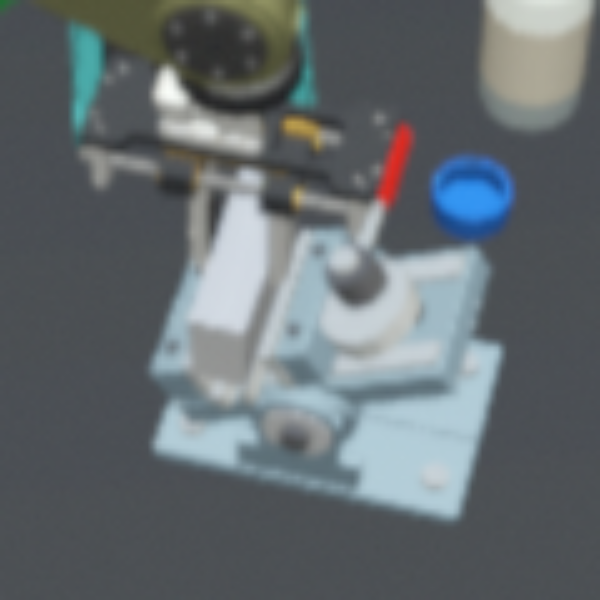

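The side view shows the bar hanging upright over the jaw gap, with its lower end between the jaws and the lever clear of the gripper. I'll lower until it touches.

```bash
python3 -m handwheel '0 0.01 -0.08 0 0.75;0 0 -0.08 0 0.75;0 0 -0.06 0 0.75;0 0 0 0 0.75'
python3 -m handwheel '0 0 -0.03 0 0.75;0 0 0 0 0.75'
python3 -m handwheel '0 0 -0.03 0 0.75;0 0 0 0 0.75'
```

```text
clock: 7.0
eef_pos: [492.2, -96.2, 122.2]
eef_rot: [-3.141, 0.0, 1.24]
wrist_force: [0.9, -0.1, -7.5]
finger_gap: 35.5
finger_force: 45.0
clock: 7.17
eef_pos: [492.3, -96.3, 121.3]
eef_rot: [-3.141, -0.0, 1.24]
wrist_force: [-0.4, 0.6, -7.5]
finger_gap: 35.9
finger_force: 45.0
clock: 7.33
eef_pos: [492.6, -96.3, 120.4]
eef_rot: [3.141, -0.0, 1.24]
wrist_force: [0.6, -0.3, -6.7]
finger_gap: 35.2
finger_force: 45.0
```

```bash
python3 -m handwheel '0 0 -0.02 0 0.75;0 0 0 0 0.75'
python3 -m handwheel '0 0 -0.02 0 0.75;0 0 0 0 0.75'
```

```text
clock: 7.5
eef_pos: [492.6, -96.3, 120.2]
eef_rot: [3.141, -0.0, 1.24]
wrist_force: [-2.4, 0.6, 2.5]
finger_gap: 35.4
finger_force: 45.0
clock: 7.67
eef_pos: [492.7, -96.4, 120.1]
eef_rot: [3.14, -0.0, 1.24]
wrist_force: [-7.1, 2.8, 12.5]
finger_gap: 35.6
finger_force: 45.0
```

Contact is with the upper parallel, at TCP z 120.1. I'll lift slightly, shift 3 mm uphill so the bar tips over the parallel's edge, and touch down again.

```bash
python3 -m handwheel '0 0 0.07 0 0.75;0.07 -0.02 0 0 0.75;0 0 -0.03 0 0.75;0 0 0 0 0.75'
python3 -m handwheel '0 0 -0.02 0 0.75;0 0 0 0 0.75'
```

```text
clock: 8.0
eef_pos: [495.6, -97.2, 120.3]
eef_rot: [3.141, -0.0, 1.24]
wrist_force: [0.6, -0.3, -1.7]
finger_gap: 35.8
finger_force: 45.0
clock: 8.17
eef_pos: [495.6, -97.2, 120.2]
eef_rot: [3.14, -0.0, 1.24]
wrist_force: [-0.4, 0.8, 6.0]
finger_gap: 35.6
finger_force: 45.0
```

```bash
python3 -m handwheel '0 0 0 0 0.6;-0.03 0.01 0 0 0.6;-0.03 0.01 0 0 0.59;-0.03 0.01 0 0 0.59;-0.03 0.01 0 0 0.58;-0.03 0.01 0 0 0.58;0 0 0 0 0.58' 8
python3 - <<'E'
from m import *
im,d,i=snap("side"); save("s",im,"s4",(240,190,340,290),5)
E
```

```text
clock: 8.75
eef_pos: [488.9, -95.0, 119.4]
eef_rot: [-3.141, 0.0, 1.24]
wrist_force: [-2.7, 0.8, -0.5]
finger_gap: 39.4
finger_force: 1.0
```

View pics/s4.png

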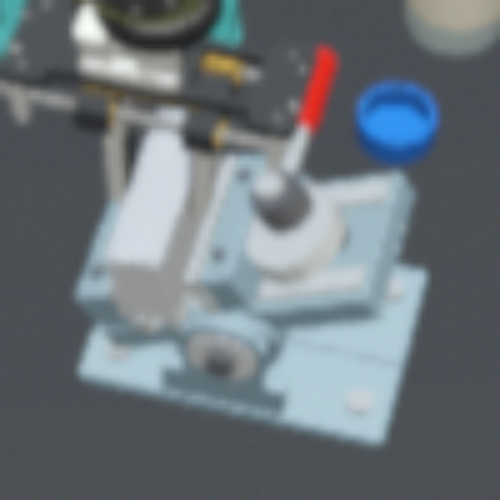

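The bar is leaning towards the robot on the near finger, as intended. I'll continue the tilt.

```bash
python3 -m handwheel '-0.03 0.01 -0.02 0 0.575;-0.03 0.01 -0.02 0 0.57;-0.03 0.01 -0.02 0 0.56;-0.03 0.01 -0.03 0 0.555;-0.03 0.01 -0.03 0 0.55;-0.03 0.01 -0.03 0 0.54;-0.03 0.01 -0.03 0 0.53;-0.03 0.01 -0.02 0 0.525;-0.02 0.01 0 0 0.52;0 0 0 0 0.51;0 0 0 0 0.51'
python3 - <<'E'
from fit import *
im,d,i=snap("side"); save("s",im,"s5",(240,190,340,290),5)
W=cloud(d,i);b=bed(W.reshape(-1,3),[491.5,-96,-18.9])
m=(b[:,0]>-20)&(b[:,0]<48)&(b[:,1]<0)&(b[:,1]>-75)&(b[:,2]>50)&(b[:,2]<90);q=b[m]
A=np.c_[q[:,:2],np.ones(len(q))];t=q[:,2]>np.median(q[:,2])-4
print(np.linalg.lstsq(A[t],q[t,2],rcond=None)[0],np.percentile(q,[2,50,98],axis=0))
E
```

```text
clock: 9.72
eef_pos: [478.7, -91.4, 111.4]
eef_rot: [-3.141, 0.0, 1.24]
wrist_force: [-1.9, 0.5, -1.2]
finger_gap: 46.0
finger_force: 1.1
[-1.02062396e-01  4.28961299e-02  7.82944211e+01] [[ -5.49426846 -58.96808227  50.69217922]
 [ 22.84533786 -33.65010777  72.67825608]
 [ 38.56297481  -1.5670716   83.27644132]]
```

View pics/s5.png

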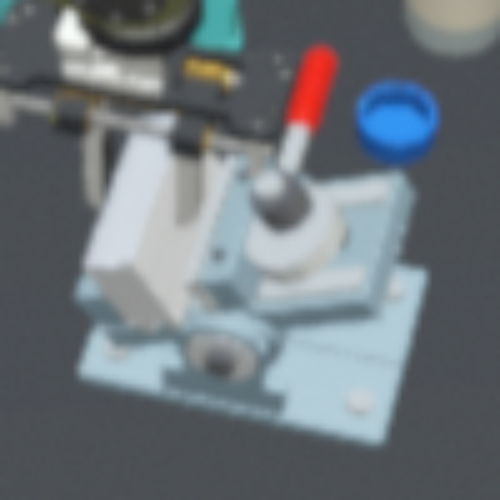

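The bar is almost fully tilted, with light pressure left on the near finger. I'll ease that finger away a little more.

```bash
python3 -m handwheel '-0.02 0.01 0 0 0.5;-0.02 0.01 0 0 0.49;-0.02 0.005 0 0 0.48;-0.02 0.005 0 0 0.47;0 0 0 0 0.46;0 0 0 0 0.44;0 0 0 0 0.44'
python3 - <<'E'
from fit import *
for n in("side","scene"):
    im,d,i=snap(n); 
    W=cloud(d,i);b=bed(W.reshape(-1,3),[491.5,-96,-18.9])
    m=(b[:,0]>2)&(b[:,0]<30)&(abs(b[:,1])<70)&(b[:,2]>64)&(b[:,2]<80)&((abs(b[:,1])>14));q=b[m]
    A=np.c_[q[:,:2],np.ones(len(q))];
    print(len(q),np.linalg.lstsq(A,q[:,2],rcond=None)[0],np.percentile(q,[2,50,98],axis=0))
E
```

```text
clock: 10.35
eef_pos: [475.6, -90.3, 111.5]
eef_rot: [3.141, -0.0, 1.24]
wrist_force: [-0.4, -0.2, 0.2]
finger_gap: 52.6
finger_force: 0.0
160 [-1.84490597e-02  1.00839982e-02  7.44336719e+01] [[  2.7091075  -59.20146019  67.20632975]
 [ 15.55407754 -21.46988879  74.4278965 ]
 [ 28.96761185  59.4532823   79.18892595]]
64 [-3.82999097e-02  7.55740637e-03  7.34663339e+01] [[  3.5130832  -58.77851215  67.37142375]
 [ 17.38679055 -16.33847246  73.18193775]
 [ 29.02130411  57.15598809  74.04560302]]
```

```bash
python3 -m handwheel '0 0 0.2 0 0.44;0 0 0.5 0 0.4;0 0 0.7 0 0.4;-0.05 -0.3 0.7 0 0.4;-0.12 -0.55 0.7 0 0.4;-0.13 -0.6 0.4 0 0.4;-0.13 -0.6 0 0 0.4;-0.13 -0.6 0 0 0.4;-0.1 -0.4 0 0 0.4;0 -0.15 0 0 0.4;0 0 0 0 0.4;0 0 0 0 0.4'
python3 - <<'E'
from fit import *
im,d,i=snap("wrist"); W=cloud(d,i); save("w",im,"w6",s=1.4)
np.savez("w6.npz",im=im,W=W)
c=W[:240].reshape(-1,3);c=c[(c[:,2]>40)&(c[:,2]<230)]
p=[491.5,-96.1,-18.9]
def f(p):
    b=bed(c,p); t=abs(b[:,2]-36)<2.5
    inn=t&(b[:,0]>-33)&(b[:,0]<0)&(abs(b[:,1])<50)
    ring=(~inn)&(b[:,0]>-45)&(b[:,0]<-1)&(abs(b[:,1])<70)&(b[:,2]>30)&(b[:,2]<45)
    return -inn.sum()+2*ring.sum()
b=bed(c,p)
t=(b[:,2]>66)&(b[:,2]<80)&(b[:,0]>-8)&(b[:,0]<44)&(abs(b[:,1])<75);q=b[t]
r=cv2.minAreaRect(q[:,:2].astype(np.float32));print(r)
q2=q[(q[:,0]>3)&(q[:,0]<33)&(abs(q[:,1])<55)]
A=np.c_[q2[:,:2],np.ones(len(q2))];print(len(q),np.linalg.lstsq(A,q2[:,2],rcond=None)[0],np.percentile(q,[1,99],axis=0))
j=(abs(b[:,2]-37)<3)&(abs(b[:,1])<45); print("slide face",np.percentile(b[j&(b[:,0]>41)&(b[:,0]<70),0],1),"fixed back",np.percentile(b[j&(b[:,0]<0),0],[1,99]),np.percentile(b[(abs(b[:,2]-36)<3)&(b[:,0]<-5),1],[1,99]))
h=cv2.cvtColor(im,cv2.COLOR_RGB2HSV).astype(int);R=W[((h[...,0]<6)|(h[...,0]>174))&(h[...,1]>150)&(h[...,2]>80)];R=R[(R[:,2]>100)&(R[:,2]<230)]
if len(R): rb=bed(R,p);print("red",len(R),np.median(rb,0))
E
```

```text
clock: 11.45
eef_pos: [449.3, -217.8, 239.6]
eef_rot: [-3.141, -0.0, 1.24]
wrist_force: [0.3, 0.6, -0.5]
finger_gap: 56.1
finger_force: 0.0
((17.81376075744629, -11.936161041259766), (98.04634094238281, 37.31031799316406), 89.78369903564453)
4853 [ 4.03089542e-03 -3.80103614e-03  7.26378875e+01] [[  0.31121828 -59.85439237  66.65492222]
 [ 35.98986676  34.21854787  74.2492027 ]]
slide face 51.072281802450995 fixed back [-32.68880257 -27.90637858] [-48.54076038  47.70998656]
```

View pics/w6.png

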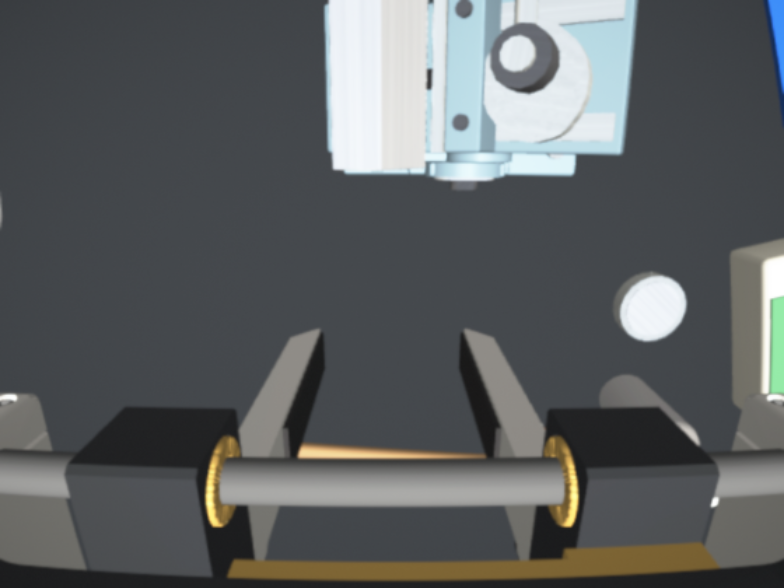

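The wrist view shows the bar seated at (375,85) px, flat on the parallels. In the bed frame it fills x 0.3–36, its end is at y ≈ -60, and its top is at z 72.6 with under 0.3° tilt. Next I locate the lever.

```bash
cat > lev.py <<'E'
from fit import *
p=[491.5,-96.1,-18.9]
a=np.radians(p[2]);c_,s_=np.cos(np.pi/6),.5
R=np.c_[[np.cos(a)*c_,np.sin(a)*c_,s_],[-np.sin(a),np.cos(a),0],[-np.cos(a)*s_,-np.sin(a)*s_,c_]]
def w(b): return R@np.array(b)+[p[0],p[1],55]
def look():
  for n in("side","scene"):
    im,d,i=snap(n);W=cloud(d,i);h=cv2.cvtColor(im,cv2.COLOR_RGB2HSV).astype(int)
    m=((h[...,0]<6)|(h[...,0]>174))&(h[...,1]>140)&(h[...,2]>70)
    b=bed(W[m],p);r=np.hypot(b[:,0]-110,b[:,1]);b=b[(abs(b[:,2]-48)<20)&(r>48)&(r<128)]
    if len(b): 
        q=b.mean(0);al=np.arctan2(q[1],q[0]-110);print(n,len(b),q,"alpha",np.degrees(al),"lever",np.radians(100)-al)
E
python3 - <<'E'
from lev import *
look()
for al in (100,94,86,80,60,40,20,0,-6,-10):
  t=np.radians(al)
  # sleeve pt at r=95 and pusher centre behind it by 10+ 14
  for off in (0,24): print(al,off,np.round(w([110+95*np.cos(t)-off*np.sin(t),95*np.sin(t)+off*np.cos(t),45]),1),end=" ")
  print()
E
```

```text
side 96 [111.26921693  87.65687333  53.42556251] alpha 89.170450768458 lever 0.18901129059722965
scene 178 [114.4149937   87.37263834  47.72142515] alpha 87.10726903562662 lever 0.22502060490213927
100 0 [577.1 -26.5 140.7] 100 24 [556.4 -23.8 128.9] 
94 0 [585.6 -28.2 145.7] 94 24 [565.4 -23.  133.7] 
86 0 [596.5 -31.9 152.3] 86 24 [577.4 -23.6 140.3] 
80 0 [604.2 -35.8 157.2] 80 24 [586.1 -25.2 145.4] 
60 0 [625.9 -55.2 172.7] 60 24 [612.8 -38.  162.3] 
40 0 [639.7 -82.3 185.4] 40 24 [633.1 -60.6 177.6] 
20 0 [ 644.  -114.   193.6] 20 24 [644.6 -90.3 189.5] 
0 0 [ 638.2 -146.3  196.5] 0 24 [ 646.  -123.6  196.5] 
-6 0 [ 634.5 -155.6  196.2] -6 24 [ 644.3 -133.7  197.5] 
-10 0 [ 631.7 -161.5  195.7] -10 24 [ 642.7 -140.3  197.8]
```

```bash
cat > path.py <<'E'
from lev import *
def tgt(al,extra=0,r=88,dz=-16):
    t=np.radians(al); P=w([110+r*np.cos(t),r*np.sin(t),45]); d=R@[np.cos(t),np.sin(t),0]
    n=np.array([d[1],-d[0]]);n/=np.linalg.norm(n)   # clockwise push direction
    ty=np.array([np.cos(a),np.sin(a)]);tx=np.array([-np.sin(a),np.cos(a)])
    o=10+12.5*abs(n@ty)+8*abs(n@tx)+extra
    return np.r_[P[:2]-n*o,P[2]+dz]
E
python3 - <<'E'
from path import *
q=read_state()["eef_pos"];print(np.round(q,1))
A=tgt(92,12);print(A,"from now",np.round((A-q)/40,2))
prev=A
for al in list(range(92,-10,-8))+[-6,-9]:
    B=tgt(al);print(al,np.round(B,0),np.round((B-prev)/40,2));prev=B
E
```

```text
[ 449.4 -217.4  239.6]
[553.12244923 -25.34973581 131.43556532] from now [ 2.59  4.8  -2.7 ]
92 [565. -29. 131.] [ 0.29 -0.09  0.  ]
84 [575. -30. 138.] [ 0.26 -0.03  0.15]
76 [585. -33. 144.] [ 0.25 -0.06  0.15]
68 [595. -37. 149.] [ 0.24 -0.1   0.15]
60 [604. -42. 155.] [ 0.23 -0.14  0.14]
52 [612. -49. 160.] [ 0.21 -0.18  0.13]
44 [620. -58. 165.] [ 0.19 -0.22  0.11]
36 [627. -68. 169.] [ 0.17 -0.25  0.1 ]
28 [632. -80. 172.] [ 0.14 -0.29  0.08]
20 [636. -92. 174.] [ 0.1  -0.32  0.06]
12 [ 639. -106.  176.] [ 0.06 -0.34  0.04]
4 [ 639. -120.  177.] [ 0.01 -0.36  0.02]
-4 [ 638. -133.  177.] [-0.03 -0.32  0.  ]
-6 [ 638. -135.  177.] [-0.01 -0.07 -0.  ]
-9 [ 637. -140.  176.] [-0.02 -0.1  -0.01]
```

```bash
python3 -m handwheel '0.2 0.35 0 0 1;0.3 0.6 0 0 1;0.35 0.65 0 0 1;0.35 0.65 0 0 1;0.35 0.65 0 0 1;0.35 0.65 0 0 1;0.35 0.65 0 0 1;0.24 0.45 0 0 1;0.1 0.15 0 0 1;0 0 -0.3 0 1;0 0 -0.5 0 1;0 0 -0.5 0 1' 20
python3 -m handwheel '0 0 -0.5 0 1;0 0 -0.5 0 1;0 0 -0.3 0 1;0 0 -0.1 0 1;0 0 0 0 1;0 0 0 0 1'
```

```text
clock: 12.6
eef_pos: [552.8, -26.1, 187.2]
eef_rot: [3.14, -0.0, 1.241]
wrist_force: [0.1, 0.2, 0.7]
finger_gap: 0.1
finger_force: 0.0
clock: 13.1
eef_pos: [553.0, -26.4, 132.3]
eef_rot: [3.141, -0.0, 1.24]
wrist_force: [0.3, -0.9, -0.2]
finger_gap: 0.2
finger_force: 0.0
```

```bash
python3 -c "
from path import *
q=read_state()['eef_pos'];look();print(q,(tgt(88)-q)/40)"
```

```text
side 95 [111.54486133  87.43594066  53.76575953] alpha 88.98777522971835 lever 0.19219958021109096
scene 174 [114.54296861  87.38368464  47.53177348] alpha 87.02394332130206 lever 0.22647491296867917
[553.02064269 -26.3819113  132.25874785] [ 0.42612469 -0.0733118   0.05619933]
```

Lever untouched so far. Sweeping it along the arc to about 36°.

```bash
python3 -m handwheel '0.14 -0.03 0.02 0 1;0.14 -0.03 0.02 0 1;0.14 -0.02 0.02 0 1;0.13 -0.02 0.07 0 1;0.13 -0.02 0.08 0 1;0.25 -0.06 0.15 0 1;0.24 -0.1 0.15 0 1;0.23 -0.14 0.14 0 1;0.21 -0.18 0.13 0 1;0.19 -0.22 0.11 0 1;0.17 -0.25 0.1 0 1;0 0 0 0 1'
python3 -c "
from path import *
q=read_state()['eef_pos'];look();print(q,(tgt(36)-q)/40)"
```

```text
clock: 14.2
eef_pos: [632.7, -70.4, 171.6]
eef_rot: [3.141, -0.0, 1.239]
wrist_force: [-0.1, 0.2, 0.2]
finger_gap: 0.3
finger_force: 0.0
side 111 [185.61579705  45.02071415  52.93480321] alpha 30.76904759653907 lever 1.208308063731875
scene 159 [192.07198349  46.05689118  48.41118119] alpha 29.30012850764301 lever 1.2339455382785065
[632.73339036 -70.35951355 171.62374532] [-0.15010166  0.05497655 -0.07639636]
```

```bash
python3 -m handwheel '0.05 -0.18 0.04 0 1;0.05 -0.2 0.03 0 1;0.03 -0.2 0.02 0 1;0.03 -0.2 0.02 0 1;0.02 -0.2 0.01 0 1;0 -0.18 0.01 0 1;0 -0.18 0 0 1;0 0 0 0 1'
python3 -c "
from path import *
q=read_state()['eef_pos'];look();print(q,(tgt(-6)-q)/40)"
```

```text
clock: 14.97
eef_pos: [638.8, -123.2, 176.5]
eef_rot: [3.141, -0.0, 1.24]
wrist_force: [0.1, -0.2, -0.0]
finger_gap: 0.4
finger_force: 0.0
side 113 [1.98856203e+02 7.42025739e-02 5.33630613e+01] alpha 0.04784689418480672 lever 1.7444941661539513
scene 78 [213.68144789   0.52583393  49.38480006] alpha 0.29058049798890306 lever 1.7402576655623385
[ 638.82065114 -123.17150999  176.52303382] [-0.03209198 -0.30611407  0.00517682]
```

```bash
python3 -m handwheel '-0.01 -0.08 0 0 1;-0.01 -0.08 0 0 1;-0.01 -0.07 0 0 1;0 0 0 0 1'
python3 -m handwheel '0 -0.04 0 0 1;0 -0.03 0 0 1;0 0 0 0 1'
python3 -c "
from path import *
look()"
```

```text
clock: 15.4
eef_pos: [637.5, -131.2, 176.3]
eef_rot: [-3.141, -0.001, 1.241]
wrist_force: [0.4, 4.5, 1.3]
finger_gap: 0.4
finger_force: 2.1
clock: 15.65
eef_pos: [637.6, -133.6, 176.2]
eef_rot: [-3.141, -0.001, 1.241]
wrist_force: [0.2, 6.2, 1.4]
finger_gap: 0.3
finger_force: 2.8
side 111 [198.91428591 -10.63332464  53.53382273] alpha -6.819655906564319 lever 1.8643547014169557
scene 61 [217.49356217 -11.17903207  48.84420471] alpha -5.937258749488802 lever 1.8489539657157503
```

```bash
python3 -m handwheel '0 -0.03 0 0 1;0 0 0 0 1'
python3 -m handwheel '0 -0.03 0 0 1;0 0 0 0 1'
```

```text
clock: 15.92
eef_pos: [637.6, -134.0, 176.2]
eef_rot: [-3.14, -0.003, 1.241]
wrist_force: [0.5, 10.9, 1.2]
finger_gap: 0.2
finger_force: 4.7
clock: 16.08
eef_pos: [637.6, -134.3, 176.2]
eef_rot: [-3.14, -0.004, 1.242]
wrist_force: [-1.6, 16.4, 2.7]
finger_gap: 0.9
finger_force: 7.2
```

The position has stalled and the force is climbing, so the lever is home against its stop. I'll back off, lift clear and do a final check.

```bash
python3 -m handwheel '0 0.2 0 0 1;0.05 0.4 0 0 1;0 0.3 0.2 0 1;0 0 0.6 0 1;0 0 0.8 0 1;0 -0.3 0.3 0 1;-0.5 -0.6 0 0 1;-0.7 -0.7 0 0 1;-0.7 -0.7 0 0 1;-0.7 -0.7 0 0 1;-0.7 -0.7 0 0 1;-0.3 -0.2 0 0 1'
python3 -m handwheel '-0.7 0 0 0 1;-0.2 0 0 0 1;0 0 0 0 1;0 0 0 0 1'
python3 - <<'E'
from path import *
look()
im,d,i=snap("wrist");W=cloud(d,i);save("w",im,"w7",s=1.4)
c=W[:240].reshape(-1,3);c=c[(c[:,2]>40)&(c[:,2]<230)];b=bed(c,p)
t=(b[:,2]>66)&(b[:,2]<80)&(b[:,0]>-8)&(b[:,0]<44)&(abs(b[:,1])<75);q=b[t]
q2=q[(q[:,0]>3)&(q[:,0]<33)]
A=np.c_[q2[:,:2],np.ones(len(q2))];print(len(q),np.linalg.lstsq(A,q2[:,2],rcond=None)[0],np.percentile(q,[1,99],axis=0))
j=(abs(b[:,2]-37)<2)&(abs(b[:,1])<45);print(np.percentile(b[j&(b[:,0]>20)&(b[:,0]<70),0],[1,5]))
E
```

```text
clock: 17.08
eef_pos: [493.1, -259.2, 253.1]
eef_rot: [3.141, 0.001, 1.238]
wrist_force: [0.1, 0.3, 0.0]
finger_gap: 1.0
finger_force: 0.0
clock: 17.42
eef_pos: [460.3, -256.6, 253.0]
eef_rot: [3.14, 0.0, 1.241]
wrist_force: [0.7, -0.5, 0.8]
finger_gap: 0.2
finger_force: 0.0
side 116 [199.65314835 -10.63319545  53.88638655] alpha -6.763894223495753 lever 1.8633814764509555
scene 88 [212.63338485  -9.41830702  50.48784225] alpha -5.2431486623584895 lever 1.8368394593240216
3124 [1.67461735e-03 1.92836262e-03 7.27030591e+01] [[  0.39767216 -60.77204549  66.38382581]
 [ 36.31297316   5.80886309  74.11700534]]
[34.82873882 35.61820856]
```

View pics/w7.png

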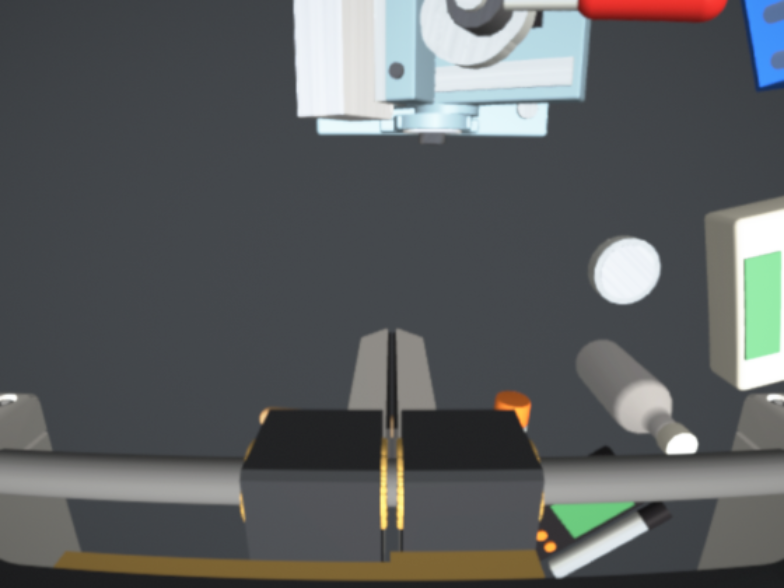

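The wrist view shows the bar at (345,60) px clamped against the sliding jaw at (400,60), with the lever pointing uphill at (650,5). The bar is flat, flush and centred, and the robot is clear of everything.

```bash
python3 -c "
from cell import *
print(sign_off())"
```

```text
the job is handed in; nothing more can be done
None
```

The aluminium bar is seated on both parallels, centred along the jaws and flush against the fixed jaw. It is clamped with the cam lever home against its stop, and the job was handed in at about 17.5 s.

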